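# Set the length stop of the sawing board with its knurled wheel

### The arm

A 7-joint arm with a two-finger parallel gripper is mounted at the origin on the work surface. World frame = base frame: x ahead of the robot, y to its left, z up, the work surface at z = 0. Lengths are in m, angles in rad, forces in N, time in s.
With the tool pointing down it reaches from about 0.425 to 1.025 m from the base axis. Payload 9.4 kg.
Tool frame: the origin (TCP) lies midway between the tips of the shut fingers; the grasp point (between the pads) lies manip.tcp_to_grasp behind it (manip.tcp_to_grasp is the distance from the TCP to the grasp point, in m); z points along the fingers, y is the line along which they close (so a half turn about z gives the same grasp; the last joint's range is limited). The gripper opens to 85 mm and grips with 20 to 120 N. Pads are 22 mm wide; open, the fingers measure 114 mm over their backs; the gripper's body (76 mm by 85 mm) begins 54 mm behind the grasp point. The pads swing forward as they close: fully open they stand 13 mm farther back than shut.
Start: joints at [-1.286, 0.599, -0.003, 1.599, 0.002, 0.943, -0.08], TCP at [0.257, 0.678, 0.231] pointing down, gripper open.
Joint ranges: [-2.57, 2.57], [-0.35, 1.97], [-1.29, 1.29], [0.11, 2.56], [-1.05, 4.19], [0.11, 1.86], [-2.63, 2.63]. Speed limits (rad/s): [2.22, 2.22, 3.01, 3.01, 3.14, 3.14, 3.14].

### API

Orientations are given as [roll, pitch, yaw] about the fixed x, y, z axes, in that order (R = Rz(yaw) Ry(pitch) Rx(roll)).
In Python, from station import manip, eyes gives the robot as it stands.
- The arm moves only by the shell command python3 -m inch 'ROWS'. ROWS is JSON, a list of rows, each an object with "gripper": the closure, from -1 (fully open) to 1 (shut); "xyz": the shift along the tool's x, y, z in units of 150 mm (1.0 is 150 mm), a list of three; "spin": the turn about the tool's z in units of pi rad (1.0 is pi rad). A call has 1 to 12 rows; each row shifts and turns the commanded pose from where the row before left it, along the tool's axes as they then stand; what a row does not reach is not made up. A row lasts 1/10 s, in which the tool goes at most 50 mm and 8.59 degrees, less where a joint would pass 70% of its speed; a pose out of reach is approached as far as the arm can. A call with a number of a shift or a turn outside -1 to 1 is refused whole. A call with a gripper value outside its range is refused whole. The fingers move at their own pace and stop on an object; the grip force is fixed at half the most. Time passes only in rows, so rows that do not move let the fingers close. It gives the time, the measured TCP pose, the force, the opening and the grip force at its end, in the units of the state.
- manip.get_state(): the state, without advancing time (a new reading comes with each control period).
- eyes.get_image(name): name is "scene" or "top" or "wrist"; returns a dict with "pixels" (384x512x3 uint8, blue, green, red), "mtx" (3x3 intrinsics, pixels), "R" (3x3) and "t" (3): a world point X has camera coordinates R X + t. Camera axes: x right, y down, z forward; pixel columns grow to the right and rows downward; lengths in m; the calibration is good to about 2 mm. A picture is of the moment at which its call begins. There is no depth.
- manip.close_job(): hands the job in; it is judged then, once.
The state is a dict: "t": time; "qpos": joint angles; "joint_vel": joint speeds; "tau": joint torques, N m; "tcp_pos": TCP position; "tcp_rot": TCP orientation; "force": force on the tool from outside, world axes, zero at the start; "moment": the same for the moment, N m; "width": finger opening in m; "grasp_force": force on a finger pad.
Only numpy, scipy, OpenCV 4.12 (cv2) and the standard library are available. Lean on these libraries where they do the work, as an engineer would, in place of code of your own. Each camera call takes 0.05 s, during which the arm holds its last target. There are 200 camera calls.

### The job

Set the length stop for the next batch of bars: with a fingertip, roll the knurled adjuster wheel on the sawing board's fence until the gap has closed and the front edge of the stop stands level with the line engraved on the gauge plate. Move the stop only by its wheel, never by pushing the stop itself, then take the finger away. Leave the two wooden bars, the tin and the try square lying as they are.

Things in the scene. Friction and masses are not known exactly. Their poses are not given: they have to be found in the camera images.
- sawing_board: Sawing board, fixed to the bench: plywood base 155 x 420 x 18 mm, aluminium fence 64 mm wide (x 20 to 84), 400 mm long, its top 58 mm above the bench, and a two-cheek steel saw guide 70 mm high near the +y end. Origin on the bench under the board, midway along it; y runs along the fence towards the saw guide, x away from the robot (apart from yaw), z up.
- wheel: Knurled steel adjuster wheel, 48 mm in diameter, 22 mm wide, its axle level and along the board's y. Origin at its centre (board frame x 52, y -50, z 88 mm); the orientation turns with the wheel. A captive nut on a threaded rod, 12 mm a turn: rolling its top towards -x of the board (to the robot) moves the stop along +y and closes the gap, 1.91 mm per radian; towards +x opens it.
- wheel_top (a point): Top of the wheel's rim, 112 mm above the bench; does not turn. Turning the wheel takes about 1.5 to 2 N along the rim, so a fingertip pressed down with about 5 N and dragged across the top carries it round without slipping. It stays where it is left and does not spin on. One stroke gives about 1 radian, so it takes several, lifting the finger between them.
- carriage (a point): Middle of the level top of the grey carriage that holds the wheel in its window, 98 mm above the bench; carriage 64 mm (x) by 50 mm (y), fixed to the fence, clamping lever on its front below that level. Only the top 14 mm of the wheel stands out of it and nothing within 100 mm stands noticeably higher than the carriage.
- stop: Length stop: aluminium block 40 x 40 x 40 mm on the fence with a foot down the fence's front, a 4 mm steel plate on its +y side and low on its far (+x) side a thin steel index tab, 14 mm long. The +y faces of plate and tab are flush and form its front edge. Slides along the board's y; its 10 mm threaded rod runs through the wheel. Origin in that plane at board x 0, z 0; axes as the board's. Not to be pushed.
- stop_edge (a point): Point on the stop's front edge at the far end of the index tab (board frame x 71, z 62 mm). The gap is gauge_mark less stop_edge along the board's y: about 7 to 16 mm at the start, 0 when set, negative if overshot (then roll back).
- gauge_mark (a point): Front end of the line engraved on the gauge plate, close beside the path of the index tab (board frame x 72, z 60 mm). The line is 2 mm wide, black, runs across the plate along the board's x and down its rear face.
- gauge_plate: White-enamelled angle plate, 34 mm along the fence and 14 mm deep, 26 mm down the rear face of the fence, on the fence's far upper edge, with the single engraved line across its middle. Origin at gauge_mark, axes as the board's. Fixed, at a different place along the fence each time.
- bar_a: Loose beech bar 22 x 100 x 22 mm with a row of dark dots, lying on the plywood base in front of the fence; origin under its centre, long axis y. Leave it.
- bar_b: The same bar, lying on the bench in front of the board; origin under its centre. Leave it.
- tin: Closed round steel tin of wax, 72 mm in diameter, 46 mm high, on the bench beyond the board's +y end; origin under its centre. Leave it.
- try_square: Try square lying flat on the bench beyond the -y end of the board: wooden stock 20 x 110 x 18 mm, steel blade 32 mm wide reaching 160 mm along its x. Origin under the middle of the stock. Leave it.

How it is judged:
By the outcome, as a careful person would: the job done as asked, in the order asked, and still so for the second after the job is handed in, with the robot touching nothing.
It also fails if it takes over 64 s, if anything falls off the work surface, if the arm or the gripper's body presses on something with over 40 N, if the wrist force passes 120 N, or if a joint passes its speed limit or range.

## Working session

There is one attempt and no reset: what is moved stays moved. The work goes in short steps, Python scripts to look and compute and a shell command to move; the robot and the scene stay as the last step left them, time stands still between calls to the robot, and variables do not carry over. Pictures are saved under pics/ and viewed, at most 10 in all, crops included, and the job is handed in when it is done.

```bash
mkdir -p pics; ls
python3 - <<'E'
from station import manip, eyes
import cv2,numpy as np
s=manip.get_state();print({k:np.round(v,3) for k,v in s.items()},manip.tcp_to_grasp)
for n in("scene","top"):
    im=eyes.get_image(n);cv2.imwrite(f"pics/{n}0.png",im["pixels"]);np.savez(f"pics/{n}0.npz",**im)
    print(n,im["mtx"].round(1).tolist(),im["R"].round(3).tolist(),im["t"].round(3).tolist())
E
```

```text
pics
{'t': np.float64(0.0), 'qpos': array([-1.286,  0.6  , -0.003,  1.6  ,  0.002,  0.943, -0.08 ]), 'joint_vel': array([ 0.   , -0.002, -0.001,  0.001, -0.002, -0.   ,  0.002]), 'tau': array([ 1.0000e-03, -7.7647e+01,  1.5650e+00, -2.5802e+01,  1.2000e-02,
        9.0000e-03,  0.0000e+00]), 'tcp_pos': array([0.257, 0.678, 0.23 ]), 'tcp_rot': array([-3.14,  0.  ,  2.78]), 'force': array([1.123, 0.462, 0.396]), 'moment': array([-0.073,  0.014,  0.036]), 'grasp_force': np.float64(0.0), 'width': np.float64(0.085)} 0.0187
scene [[401.6, 0.0, 255.6], [0.0, 401.6, 187.4], [0.0, 0.0, 1.0]] [[0.2, 0.98, -0.009], [0.621, -0.134, -0.772], [-0.758, 0.149, -0.635]] [-0.129, -0.261, 1.275]
top [[355.3, 0.0, 256.4], [0.0, 355.3, 184.7], [0.0, 0.0, 1.0]] [[-0.012, -1.0, 0.02], [-0.997, 0.011, -0.075], [0.075, -0.021, -0.997]] [0.041, 0.547, 0.935]
```

View pics/scene0.png

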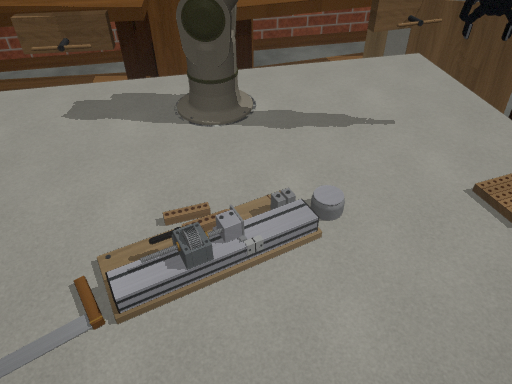

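View pics/top0.png

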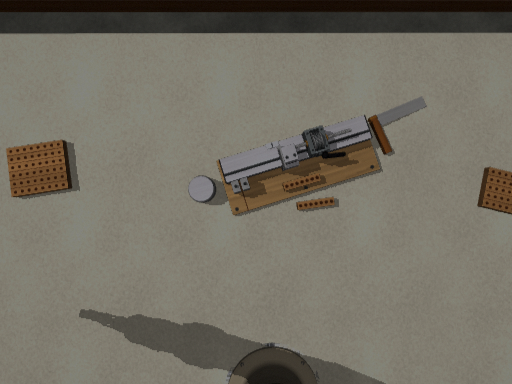

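The scene view shows the wheel near (193,241), the stop near (231,226) and the gauge plate near (254,244). In the top view the wheel is near (317,139). I'll zoom in to pin down the landmarks.

Run:
```python
import cv2
a=cv2.imread("pics/top0.png")[100:220,210:390];cv2.imwrite("pics/topz.png",cv2.resize(a,None,fx=4.4,fy=4.4,interpolation=cv2.INTER_CUBIC))
a=cv2.imread("pics/scene0.png")[180:310,95:330];cv2.imwrite("pics/scz.png",cv2.resize(a,None,fx=3.4,fy=3.4,interpolation=cv2.INTER_CUBIC))
```

```text
(no output)
```

View pics/topz.png

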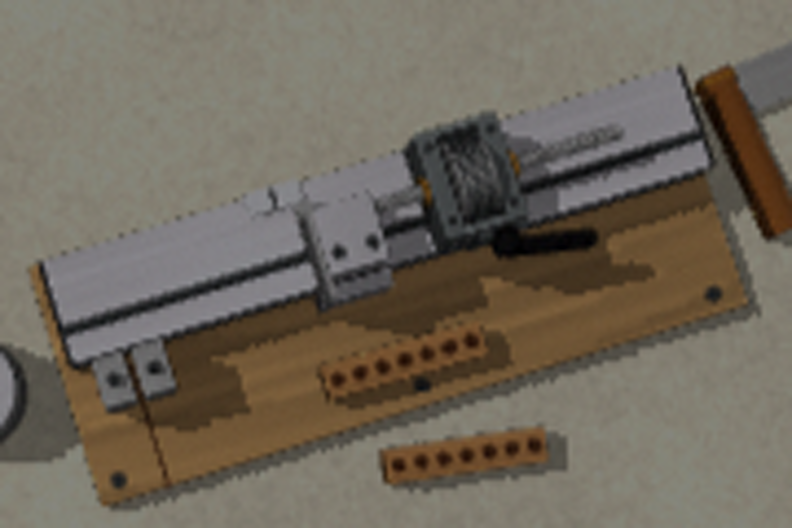

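View pics/scz.png

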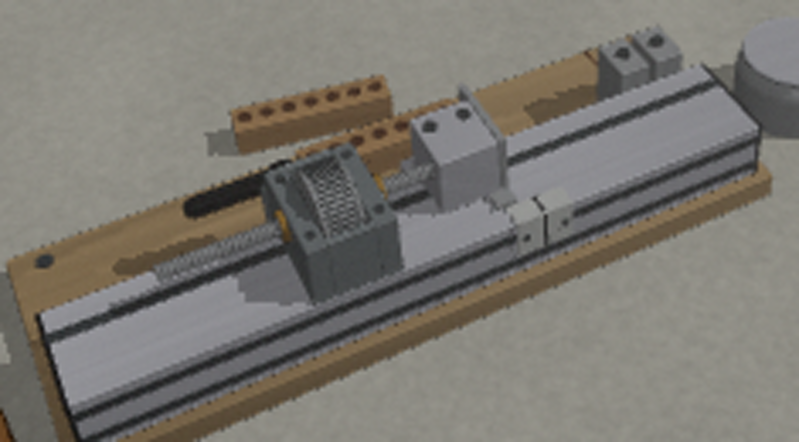

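The crops show the fence corners, the carriage corners, the gauge line (top crop 273,195; scene crop 540,200) and the stop's tab end (scene crop about 515,203). I'll fit the board pose from these.

```bash
cat > h.py <<'E'
import numpy as np
from scipy.optimize import least_squares
def load(n): return dict(np.load(f"pics/{n}.npz"))
def proj(c,X):
    p=(c["R"]@np.atleast_2d(X).T).T+c["t"]; p=p@c["mtx"].T; return p[:,:2]/p[:,2:]
def b2w(q,P):
    P=np.atleast_2d(P)/1000.; c,s=np.cos(q[2]),np.sin(q[2])
    return np.c_[q[0]+c*P[:,0]-s*P[:,1],q[1]+s*P[:,0]+c*P[:,1],P[:,2]]
E
cat > fit.py <<'E'
from h import *
T,S=load("top0"),load("scene0")
F=[(84,200,58),(20,200,58),(84,-200,58),(20,-200,58)]
C=[(84,-25,98),(84,-75,98),(20,-75,98),(20,-25,98)]
tp=(np.array([(40,262),(72,362),(682,68),(712,168),(410,135),(495,113),(523,215),(440,242)])+.5)/4.4-.5+[210,100]
sp=(np.array([(758,132),(706,66),(75,418),(40,315),(388,205),(308,238),(262,175),(350,147)])+.5)/3.4-.5+[95,180]
def res(q): return np.r_[proj(T,b2w(q,F+C))-tp,proj(S,b2w(q,F+C))-sp].ravel()
r=least_squares(res,[.6,-.1,.2],loss="soft_l1")
print(r.x,res(r.x).reshape(-1,2).round(1).tolist())
np.save("q.npy",r.x)
q=r.x;w=b2w(q,[(52,-50,112)])[0];print("wheel top",w)
# gauge y from line pixel and tab y
for c,px,X,n in((T,((273+.5)/4.4+209.5,(195+.5)/4.4+99.5),(79,60),"gT"),(S,((543+.5)/3.4+94.5,(205+.5)/3.4+179.5),(79,60),"gS"),(S,((515+.5)/3.4+94.5,(204+.5)/3.4+179.5),(71,62),"tS")):
    f=least_squares(lambda y:(proj(c,b2w(q,[(X[0],y[0],X[1])]))-px).ravel(),[30]);print(n,f.x,f.fun.round(2))
E
python3 fit.py
```

```text
[ 0.59005826 -0.08173393  0.28957322] [[-0.6, -0.6], [-0.7, 0.2], [-1.1, -0.8], [-0.1, -0.6], [0.1, -0.3], [-0.4, -1.1], [1.2, -0.1], [1.1, -0.4], [1.0, -2.1], [-1.5, -1.3], [-2.4, -4.2], [-0.7, -1.6], [3.3, 3.1], [-0.8, 4.0], [0.1, -1.6], [0.5, -2.8]]
wheel top [ 0.65417044 -0.11480398  0.112     ]
gT [55.93022654] [0.06 0.18]
gS [58.51535592] [-0.26 -0.66]
tS [44.98192739] [-0.52 -1.33]
```

The board is at about (0.590, -0.082) with yaw 0.29, and the wheel top is at about (0.654, -0.115). The tool needs to travel (-0.65, -0.60) m in its own axes and turn about +0.65 rad in yaw.

```bash
python3 -m inch '[{"gripper":1,"xyz":[-0.217,-0.2,0],"spin":0},{"gripper":1,"xyz":[-0.217,-0.2,0],"spin":0},{"gripper":1,"xyz":[-0.217,-0.2,0],"spin":0},{"gripper":1,"xyz":[-0.217,-0.2,0],"spin":0},{"gripper":1,"xyz":[-0.217,-0.2,0],"spin":0},{"gripper":1,"xyz":[-0.217,-0.2,0],"spin":0},{"gripper":1,"xyz":[-0.217,-0.2,0],"spin":0},{"gripper":1,"xyz":[-0.217,-0.2,0],"spin":0},{"gripper":1,"xyz":[-0.217,-0.2,0],"spin":0},{"gripper":1,"xyz":[-0.217,-0.2,0],"spin":0}]'
```

```text
t: 1.1
tcp_pos: [0.4553, 0.2806, 0.2312]
tcp_rot: [-3.141, -0.0, 2.78]
force: [0.3, -0.3, 0.5]
width: -0.0
grasp_force: 0.0
```

```bash
python3 -m inch '[{"gripper":1,"xyz":[-0.217,-0.2,0],"spin":0},{"gripper":1,"xyz":[-0.217,-0.2,0],"spin":0},{"gripper":1,"xyz":[-0.217,-0.2,0],"spin":0},{"gripper":1,"xyz":[-0.217,-0.2,0],"spin":0},{"gripper":1,"xyz":[-0.217,-0.2,0],"spin":0},{"gripper":1,"xyz":[-0.217,-0.2,0],"spin":0},{"gripper":1,"xyz":[-0.217,-0.2,0],"spin":0},{"gripper":1,"xyz":[-0.217,-0.2,0],"spin":0},{"gripper":1,"xyz":[-0.217,-0.2,0],"spin":0},{"gripper":1,"xyz":[-0.217,-0.2,0],"spin":0}]'
```

```text
t: 2.1
tcp_pos: [0.6535, -0.1152, 0.231]
tcp_rot: [-3.142, -0.001, 2.78]
force: [0.7, -0.1, 0.7]
width: -0.0002
grasp_force: 0.0
```

```bash
python3 -m inch '[{"gripper":1,"xyz":[0,0,0],"spin":-0.041},{"gripper":1,"xyz":[0,0,0],"spin":-0.041},{"gripper":1,"xyz":[0,0,0],"spin":-0.041},{"gripper":1,"xyz":[0,0,0],"spin":-0.041},{"gripper":1,"xyz":[0,0,0],"spin":-0.041},{"gripper":1,"xyz":[0,0,0],"spin":0},{"gripper":1,"xyz":[0,0,0],"spin":0}]'
python3 - <<'E'
from station import manip, eyes
import cv2,numpy as np
from h import *
q=np.load("q.npy");s=manip.get_state()
print({k:np.round(s[k],4).tolist() for k in("t","qpos","tcp_pos","tcp_rot","force","width")})
a=eyes.get_image("wrist");np.savez("pics/w1.npz",**a);cv2.imwrite("pics/w1.png",a["pixels"])
for P in((52,-50,112),(72,57,60),(71,45,62)): print(proj(a,b2w(q,P)).round(1))
print(((s["tcp_pos"]-b2w(q,(52,-50,112))[0])*1000).round(1))
E
```

```text
t: 2.8
tcp_pos: [0.6529, -0.1137, 0.231]
tcp_rot: [3.141, -0.0, -2.863]
force: [-0.3, -0.4, -0.1]
width: -0.0003
grasp_force: 0.0
{'t': 2.8, 'qpos': [0.1696, 0.5264, -0.1255, 1.7455, 0.0818, 0.8752, 1.8575], 'tcp_pos': [0.6529, -0.1137, 0.231], 'tcp_rot': [3.1413, -0.0004, -2.8633], 'force': [-0.2974, -0.4138, -0.1499], 'width': -0.0003}
[[254.6 189.7]]
[[341.8 193. ]]
[[332.5 192.7]]
[ -1.2   1.1 119. ]
```

View pics/w1.png

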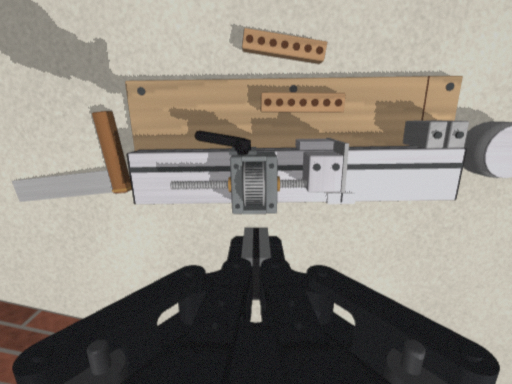

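The wrist view shows the wheel at about (254,183), the carriage at rows 152–213, and the stop with its tab at about (350,195). My model predicts row 190 for the wheel, so I'll overlay the projected model to find the discrepancy.

Run:
```python
import cv2
from h import *
q=np.load("q.npy");out=[]
for n,x0,y0,w,h,f in(("w1",225,140,140,75,5.6),):
    c=load(n);im=cv2.resize(c["pixels"][y0:y0+h,x0:x0+w],None,fx=f,fy=f,interpolation=cv2.INTER_CUBIC)
    for P,col in (((84,-25,98),(0,0,255)),((84,-75,98),(0,0,255)),((20,-75,98),(0,0,255)),((20,-25,98),(0,0,255)),((52,-50,112),(0,255,0)),((84,-25,58),(255,0,0)),((20,-25,58),(255,0,0)),((84,57,58),(255,0,0)),((20,57,58),(255,0,0))):
        u=((proj(c,b2w(q,P))[0]-[x0,y0]+.5)*f-.5).round().astype(int);cv2.circle(im,tuple(map(int,u)),4,col,1)
    cv2.imwrite("pics/w1z.png",im)
c=load("w1");print("cam",(-c["R"].T@c["t"]).round(3),c["R"].round(3).tolist(),c["mtx"][0,0])
print("tcp px",proj(c,[.6529,-.1137,.231]))
```

```text
cam [ 0.583 -0.134  0.374] [[-0.275, 0.961, 0.002], [0.922, 0.263, 0.282], [0.271, 0.079, -0.959]] 265.96357992058074
tcp px [[256.53241258 242.31217619]]
```

View pics/w1z.png

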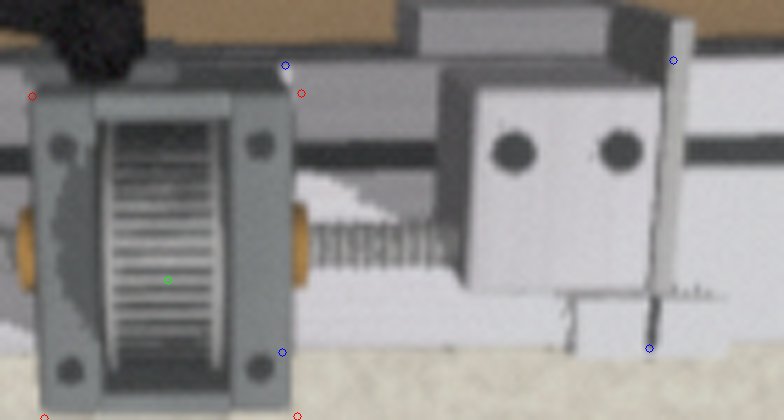

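The model agrees to about 1 px (1 mm) and the TCP is over the wheel. The stop hides its tab from here, so I'll look at it from further out later. Next I'll offset 9 mm to the far side and descend carefully.

```bash
python3 -m inch '[{"gripper":1,"xyz":[-0.06,0,0.15],"spin":0},{"gripper":1,"xyz":[0,0,0.15],"spin":0},{"gripper":1,"xyz":[0,0,0.15],"spin":0},{"gripper":1,"xyz":[0,0,0.15],"spin":0},{"gripper":1,"xyz":[0,0,0.15],"spin":0},{"gripper":1,"xyz":[0,0,0.02],"spin":0},{"gripper":1,"xyz":[0,0,0],"spin":0},{"gripper":1,"xyz":[0,0,0],"spin":0}]'
python3 -m inch '[{"gripper":1,"xyz":[0,0,0.01],"spin":0},{"gripper":1,"xyz":[0,0,0.01],"spin":0},{"gripper":1,"xyz":[0,0,0],"spin":0}]'
python3 -m inch '[{"gripper":1,"xyz":[0,0,0.01],"spin":0},{"gripper":1,"xyz":[0,0,0],"spin":0}]'
```

```text
t: 3.65
tcp_pos: [0.6625, -0.111, 0.1169]
tcp_rot: [-3.141, 0.001, -2.86]
force: [0.4, 0.1, 0.6]
width: -0.0
grasp_force: 0.0
t: 3.95
tcp_pos: [0.6619, -0.111, 0.1132]
tcp_rot: [-3.141, 0.001, -2.86]
force: [-0.0, -0.3, 0.9]
width: -0.0002
grasp_force: 0.0
t: 4.15
tcp_pos: [0.6623, -0.1111, 0.1121]
tcp_rot: [-3.141, 0.001, -2.86]
force: [0.5, 1.1, 4.4]
width: 0.0
grasp_force: 2.4
```

Contact at z = 0.112 with about 4 N. I'll press slightly more and make a first stroke.

```bash
python3 -m inch '[{"gripper":1,"xyz":[0,0,0.003],"spin":0},{"gripper":1,"xyz":[0.02,0,0],"spin":0},{"gripper":1,"xyz":[0.02,0,0],"spin":0},{"gripper":1,"xyz":[0.02,0,0],"spin":0}]'
python3 -m inch '[{"gripper":1,"xyz":[0.02,0,0],"spin":0},{"gripper":1,"xyz":[0.02,0,0],"spin":0},{"gripper":1,"xyz":[0.02,0,0],"spin":0},{"gripper":1,"xyz":[0,0,0],"spin":0}]'
```

```text
t: 4.55
tcp_pos: [0.6547, -0.1133, 0.1121]
tcp_rot: [-3.141, 0.004, -2.859]
force: [0.7, 1.0, 6.3]
width: -0.0003
grasp_force: 3.1
t: 4.95
tcp_pos: [0.6453, -0.1161, 0.1119]
tcp_rot: [-3.141, 0.002, -2.86]
force: [0.7, 0.1, 6.4]
width: -0.0004
grasp_force: 3.4
```

```bash
python3 -m inch '[{"gripper":1,"xyz":[0,0,-0.03],"spin":0},{"gripper":1,"xyz":[-0.06,0,0],"spin":0},{"gripper":1,"xyz":[-0.06,0,0],"spin":0},{"gripper":1,"xyz":[0,0,0.03],"spin":0},{"gripper":1,"xyz":[0,0,0],"spin":0},{"gripper":1,"xyz":[0.02,0,0],"spin":0},{"gripper":1,"xyz":[0.02,0,0],"spin":0},{"gripper":1,"xyz":[0.02,0,0],"spin":0},{"gripper":1,"xyz":[0.02,0,0],"spin":0},{"gripper":1,"xyz":[0.02,0,0],"spin":0},{"gripper":1,"xyz":[0.02,0,0],"spin":0},{"gripper":1,"xyz":[0,0,0],"spin":0}]'
python3 -m inch '[{"gripper":1,"xyz":[0,0,-0.03],"spin":0},{"gripper":1,"xyz":[-0.06,0,0],"spin":0},{"gripper":1,"xyz":[-0.06,0,0],"spin":0},{"gripper":1,"xyz":[0,0,0.03],"spin":0},{"gripper":1,"xyz":[0,0,0],"spin":0},{"gripper":1,"xyz":[0.02,0,0],"spin":0},{"gripper":1,"xyz":[0.02,0,0],"spin":0},{"gripper":1,"xyz":[0.02,0,0],"spin":0},{"gripper":1,"xyz":[0.02,0,0],"spin":0},{"gripper":1,"xyz":[0.02,0,0],"spin":0},{"gripper":1,"xyz":[0.02,0,0],"spin":0},{"gripper":1,"xyz":[0,0,0],"spin":0}]'
```

```text
t: 6.15
tcp_pos: [0.6456, -0.1156, 0.1118]
tcp_rot: [-3.141, 0.003, -2.859]
force: [-0.4, 1.0, 12.2]
width: 0.0001
grasp_force: 5.6
t: 7.35
tcp_pos: [0.6458, -0.1156, 0.1118]
tcp_rot: [-3.141, 0.003, -2.859]
force: [-0.6, 0.2, 13.0]
width: 0.0001
grasp_force: 5.9
```

```bash
python3 -m inch '[{"gripper":1,"xyz":[0,0,-0.3],"spin":0},{"gripper":1,"xyz":[-0.228,0.178,0],"spin":0},{"gripper":1,"xyz":[-0.228,0.178,0],"spin":0},{"gripper":1,"xyz":[-0.228,0.178,0],"spin":0},{"gripper":1,"xyz":[-0.228,0.178,0],"spin":0},{"gripper":1,"xyz":[0,0,0],"spin":0},{"gripper":1,"xyz":[0,0,0],"spin":0},{"gripper":1,"xyz":[0,0,0],"spin":0}]'
python3 - <<'E'
from station import eyes
import cv2,numpy as np
from h import *
q=np.load("q.npy")
a=eyes.get_image("wrist");np.savez("pics/w2.npz",**a)
u,v=np.clip(proj(a,b2w(q,(72,52,60)))[0].round().astype(int),45,400);print(u,v)
x0,y0=u-50,v-40
cv2.imwrite("pics/w2z.png",cv2.resize(a["pixels"][y0:y0+75,x0:x0+100],None,fx=8,fy=8,interpolation=cv2.INTER_CUBIC));print(x0,y0)
E
```

```text
t: 8.15
tcp_pos: [0.7454, 0.0232, 0.155]
tcp_rot: [-3.141, -0.002, -2.86]
force: [0.8, -0.5, -0.2]
width: -0.0001
grasp_force: 0.0
250 72
200 32
```

View pics/w2z.png

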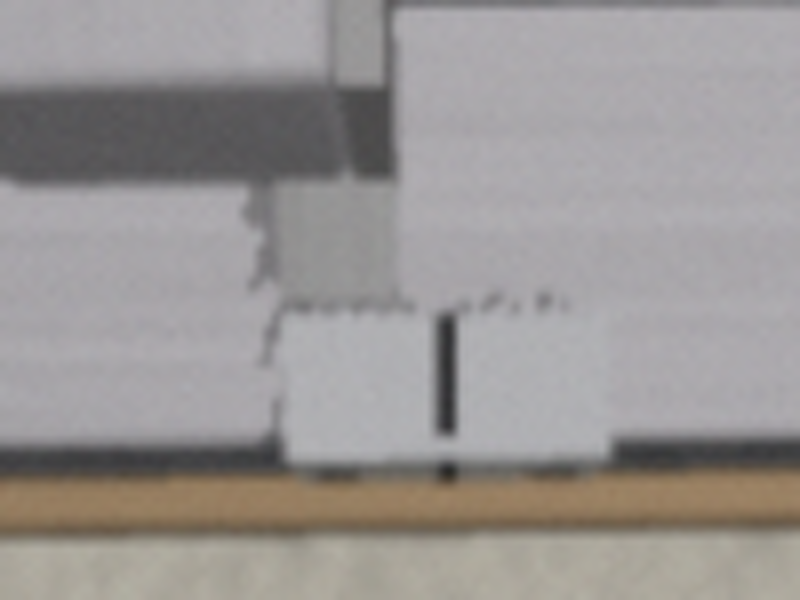

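The line centre is at crop x = 446 and the tab's front edge at x = 398. The gauge plate spans 284–612 for 34 mm, or 9.65 px/mm, so the gap is about 5.0 mm. I'll go back and make two more strokes.

```bash
python3 -m inch '[{"gripper":1,"xyz":[0.198,-0.178,0],"spin":0},{"gripper":1,"xyz":[0.198,-0.178,0],"spin":0},{"gripper":1,"xyz":[0.198,-0.178,0],"spin":0},{"gripper":1,"xyz":[0.198,-0.178,0],"spin":0},{"gripper":1,"xyz":[0,0,0],"spin":0},{"gripper":1,"xyz":[0,0,0.15],"spin":0},{"gripper":1,"xyz":[0,0,0.12],"spin":0},{"gripper":1,"xyz":[0,0,0],"spin":0},{"gripper":1,"xyz":[0,0,0.013],"spin":0},{"gripper":1,"xyz":[0,0,0.01],"spin":0},{"gripper":1,"xyz":[0,0,0],"spin":0},{"gripper":1,"xyz":[0,0,0],"spin":0}]'
```

```text
t: 9.4
tcp_pos: [0.6621, -0.111, 0.1126]
tcp_rot: [-3.141, 0.001, -2.859]
force: [-0.6, 1.6, -0.4]
width: 0.0003
grasp_force: 0.0
```

```bash
python3 -m inch '[{"gripper":1,"xyz":[0,0,0.006],"spin":0},{"gripper":1,"xyz":[0,0,0],"spin":0}]'
python3 -m inch '[{"gripper":1,"xyz":[0.02,0,0],"spin":0},{"gripper":1,"xyz":[0.02,0,0],"spin":0},{"gripper":1,"xyz":[0.02,0,0],"spin":0},{"gripper":1,"xyz":[0.02,0,0],"spin":0},{"gripper":1,"xyz":[0.02,0,0],"spin":0},{"gripper":1,"xyz":[0.02,0,0],"spin":0},{"gripper":1,"xyz":[0,0,0],"spin":0}]'
python3 -m inch '[{"gripper":1,"xyz":[0,0,-0.03],"spin":0},{"gripper":1,"xyz":[-0.06,0,0],"spin":0},{"gripper":1,"xyz":[-0.06,0,0],"spin":0},{"gripper":1,"xyz":[0,0,0.03],"spin":0},{"gripper":1,"xyz":[0,0,0],"spin":0},{"gripper":1,"xyz":[0.02,0,0],"spin":0},{"gripper":1,"xyz":[0.02,0,0],"spin":0},{"gripper":1,"xyz":[0.02,0,0],"spin":0},{"gripper":1,"xyz":[0.02,0,0],"spin":0},{"gripper":1,"xyz":[0.02,0,0],"spin":0},{"gripper":1,"xyz":[0.02,0,0],"spin":0},{"gripper":1,"xyz":[0,0,0],"spin":0}]'
python3 -m inch '[{"gripper":1,"xyz":[0,0,-0.3],"spin":0},{"gripper":1,"xyz":[-0.228,0.178,0],"spin":0},{"gripper":1,"xyz":[-0.228,0.178,0],"spin":0},{"gripper":1,"xyz":[-0.228,0.178,0],"spin":0},{"gripper":1,"xyz":[-0.228,0.178,0],"spin":0},{"gripper":1,"xyz":[0,0,0],"spin":0},{"gripper":1,"xyz":[0,0,0],"spin":0},{"gripper":1,"xyz":[0,0,0],"spin":0}]'
cat > meas.py <<'E'
import sys,cv2
from station import eyes
from h import *
n=sys.argv[1];q=np.load("q.npy")
a=eyes.get_image("wrist");np.savez(f"pics/{n}.npz",**a)
A=cv2.cvtColor(load("w2")["pixels"],cv2.COLOR_BGR2GRAY)[74:86,235:275]  # gauge plate template
B=cv2.cvtColor(a["pixels"],cv2.COLOR_BGR2GRAY)
m=cv2.matchTemplate(B[50:110],A,cv2.TM_CCOEFF_NORMED);_,s,_,l=cv2.minMaxLoc(m)
dx,dy=l[0]-235,l[1]+50-74;print("match",s,dx,dy)
x0,y0=200+dx,32+dy
cv2.imwrite(f"pics/{n}z.png",cv2.resize(a["pixels"][y0:y0+75,x0:x0+100],None,fx=8,fy=8,interpolation=cv2.INTER_CUBIC))
print("tab rows",B[y0+26:y0+35,x0+30:x0+66].mean(0).round().astype(int).tolist())
print("line rows",B[y0+42:y0+52,x0+30:x0+66].mean(0).round().astype(int).tolist())
E
python3 meas.py w3
```

```text
t: 9.6
tcp_pos: [0.6624, -0.111, 0.112]
tcp_rot: [-3.141, 0.001, -2.859]
force: [0.5, 0.4, 6.5]
width: -0.0
grasp_force: 2.8
t: 10.3
tcp_pos: [0.6449, -0.1162, 0.1118]
tcp_rot: [-3.141, 0.001, -2.859]
force: [-0.6, 0.5, 7.4]
width: 0.0002
grasp_force: 3.6
t: 11.5
tcp_pos: [0.6455, -0.1156, 0.1118]
tcp_rot: [-3.141, 0.002, -2.859]
force: [-1.4, 1.2, 10.3]
width: 0.0003
grasp_force: 5.2
t: 12.3
tcp_pos: [0.7454, 0.0232, 0.1553]
tcp_rot: [-3.141, -0.002, -2.86]
force: [-0.1, -0.3, -0.3]
width: 0.0001
grasp_force: 0.0
match 0.9975627064704895 0 0
tab rows [167, 167, 168, 167, 164, 149, 126, 120, 135, 142, 145, 146, 148, 148, 148, 149, 150, 149, 148, 148, 148, 151, 149, 160, 167, 168, 168, 169, 169, 169, 169, 169, 168, 169, 168, 168]
line rows [168, 168, 164, 154, 153, 164, 174, 176, 176, 176, 176, 176, 176, 175, 176, 176, 176, 175, 176, 176, 176, 176, 176, 171, 122, 61, 69, 159, 175, 176, 176, 176, 176, 176, 176, 176]
```

View pics/w3z.png

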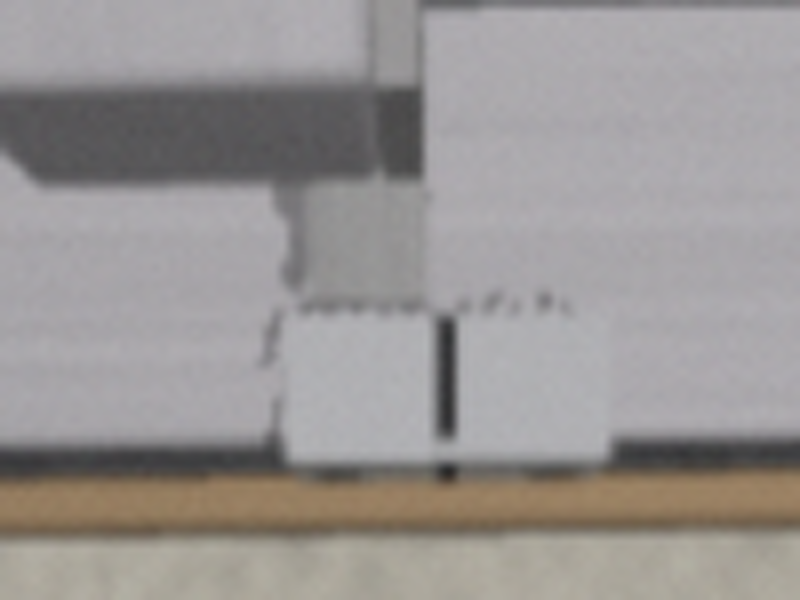

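Tab edge at crop x = 423, line at 446. From the sub-pixel profiles the gap is 2.34 px, or about 1.94 mm, which means about 1.5 mm per 18 mm stroke. Two strokes of 11 mm should nearly close it.

```bash
python3 -m inch '[{"gripper":1,"xyz":[0.203,-0.178,0],"spin":0},{"gripper":1,"xyz":[0.203,-0.178,0],"spin":0},{"gripper":1,"xyz":[0.203,-0.178,0],"spin":0},{"gripper":1,"xyz":[0.203,-0.178,0],"spin":0},{"gripper":1,"xyz":[0,0,0],"spin":0},{"gripper":1,"xyz":[0,0,0.15],"spin":0},{"gripper":1,"xyz":[0,0,0.12],"spin":0},{"gripper":1,"xyz":[0,0,0],"spin":0},{"gripper":1,"xyz":[0,0,0.013],"spin":0},{"gripper":1,"xyz":[0,0,0.016],"spin":0},{"gripper":1,"xyz":[0,0,0],"spin":0},{"gripper":1,"xyz":[0,0,0],"spin":0}]'
python3 -m inch '[{"gripper":1,"xyz":[0.025,0,0],"spin":0},{"gripper":1,"xyz":[0.025,0,0],"spin":0},{"gripper":1,"xyz":[0.025,0,0],"spin":0},{"gripper":1,"xyz":[0,0,0],"spin":0},{"gripper":1,"xyz":[0,0,-0.03],"spin":0},{"gripper":1,"xyz":[-0.075,0,0],"spin":0},{"gripper":1,"xyz":[0,0,0.03],"spin":0},{"gripper":1,"xyz":[0,0,0],"spin":0},{"gripper":1,"xyz":[0.025,0,0],"spin":0},{"gripper":1,"xyz":[0.025,0,0],"spin":0},{"gripper":1,"xyz":[0.025,0,0],"spin":0},{"gripper":1,"xyz":[0,0,0],"spin":0}]'
python3 -m inch '[{"gripper":1,"xyz":[0,0,-0.3],"spin":0},{"gripper":1,"xyz":[-0.228,0.178,0],"spin":0},{"gripper":1,"xyz":[-0.228,0.178,0],"spin":0},{"gripper":1,"xyz":[-0.228,0.178,0],"spin":0},{"gripper":1,"xyz":[-0.228,0.178,0],"spin":0},{"gripper":1,"xyz":[0,0,0],"spin":0},{"gripper":1,"xyz":[0,0,0],"spin":0},{"gripper":1,"xyz":[0,0,0],"spin":0}]'
python3 meas.py w4
```

```text
t: 13.55
tcp_pos: [0.6595, -0.1121, 0.1121]
tcp_rot: [-3.141, 0.001, -2.859]
force: [-0.5, -0.8, 2.4]
width: -0.0002
grasp_force: 1.9
t: 14.75
tcp_pos: [0.6492, -0.1144, 0.112]
tcp_rot: [-3.141, 0.003, -2.859]
force: [-1.4, -0.1, 10.4]
width: -0.0001
grasp_force: 5.3
t: 15.55
tcp_pos: [0.749, 0.0244, 0.1553]
tcp_rot: [-3.141, -0.002, -2.86]
force: [0.3, -0.7, 0.5]
width: -0.0004
grasp_force: 0.0
match 0.9907039403915405 0 -5
tab rows [167, 167, 168, 168, 169, 166, 152, 139, 130, 124, 132, 144, 145, 145, 148, 148, 148, 148, 151, 150, 147, 148, 149, 151, 150, 157, 166, 168, 169, 168, 168, 168, 168, 168, 169, 168]
line rows [168, 168, 160, 154, 154, 171, 176, 175, 176, 176, 176, 176, 176, 176, 176, 175, 176, 176, 176, 176, 176, 175, 176, 170, 115, 61, 84, 160, 175, 176, 176, 175, 176, 175, 175, 176]
```

View pics/w4z.png

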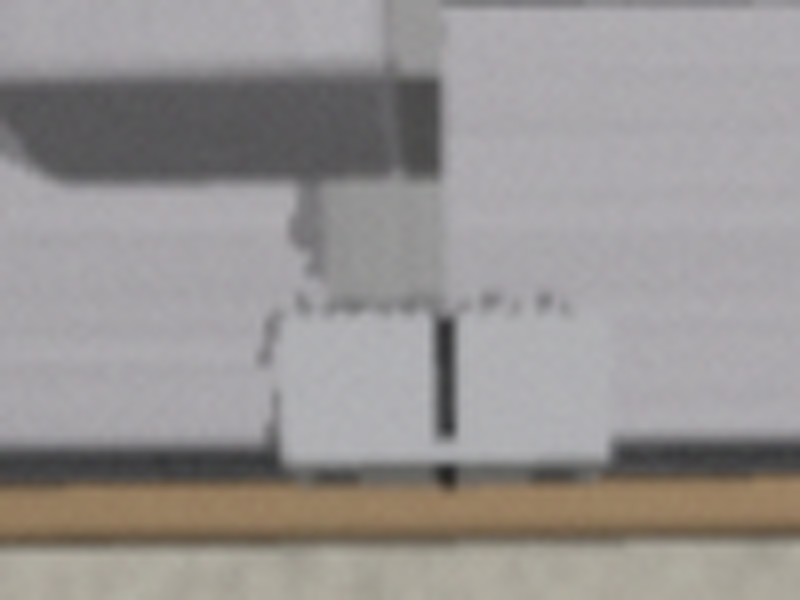

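The tab edge and the line now nearly coincide, both at about crop x = 444. I'll run a sub-pixel check with tilt included.

Run:
```python
import cv2
from h import *
for n,y0 in(("w3",32),("w4",27)):
    B=cv2.cvtColor(load(n)["pixels"],cv2.COLOR_BGR2GRAY).astype(float);e=[];l=[]
    for y in range(y0+25,y0+37):
        r=B[y,247:265];k=np.arange(247,265)
        f=least_squares(lambda p:p[0]+p[1]/(1+np.exp(-(k-p[2])/max(abs(p[3]),.1)))-r,[148,20,254,.4]).x;e.append((y,f[2]))
    for y in range(y0+41,y0+53):
        w=np.clip(172-B[y,250:262],0,None);l.append((y,(w*np.arange(250,262)).sum()/w.sum()))
    e,l=np.array(e),np.array(l);pl=np.polyfit(*l.T,1);print(n,e[:,1].round(2),l[:,1].round(2))
    m=np.median(e[2:-2,1]);print("gap mm",(np.polyval(pl,y0+38)-m)/1.206,"tilt",pl[0])
```

```text
w3 [253.4  252.97 252.93 252.93 252.95 253.03 252.77 252.86 252.82 252.94
 252.66 252.93] [255.28 255.28 255.29 255.28 255.29 255.25 255.29 255.25 255.28 255.29
 255.27 255.29]
gap mm 1.9521615101871834 tilt -0.0005893580747567478
w4 [255.04 255.1  255.34 255.15 255.33 255.16 255.01 255.01 255.32 255.27
 255.15 255.01] [255.12 255.11 255.15 255.1  255.17 255.23 255.23 255.21 255.23 255.18
 255.24 255.24]
gap mm -0.11264303870221462 tilt 0.012386220709685586
```

The gap is 0 ± 0.1 mm, the finger is clear of everything, and nothing else was touched. Handing in.

```bash
python3 -c "
from station import manip
print(manip.close_job())"
```

```text
the job is handed in; nothing more can be done
None
```

The stop's front edge stands level with the engraved line to within about 0.1 mm as measured in the wrist camera; it was moved only by rolling the wheel, the finger is clear of everything, and the job was handed in at about 16 s of the 64 s allowed.

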